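# Turn the rivet tray the right way round in its box

## Task

The light wooden rivet tray was put into its bench box the wrong way round, so it rides up on the brass keys and stands proud. Lift it clear out of the box, turn it half a turn so that its orange edge lies on the box's orange-striped side, and seat it gently, without forcing or dropping it, until it is fully home and flush, then let go. Leave the bottles and the stone where they stand.

Things in the scene. Friction and masses are not known exactly. Their poses are not given: they have to be found in the camera images.
- housing: Mid-brown wooden box fixed to the bench, outside 175.6 (x) x 125.6 (y) x 40 high; open pocket 151.6 x 101.6, 32 deep, floor 8 thick, walls 12 thick, square rim without lead-in. Origin: centre of its underside, on the bench; x along the long side, z up.
- housing_mark (a point): Middle of the orange stripe on the top of the box's +y long wall: at (0, +56.8, 40) in the box's frame.
- housing_key (a point): Top of the brass key in the middle of the -y wall, at (0, -45.8, 17) in the box's frame. Three fixed keys stand 9 tall on the pocket floor: this one (16 wide, reaching 10 in) and one against each end wall (16 wide, reaching 10 in, centred at y=+25). They fit the tray's notches one way round only.
- insert: Loose light-wood tray 150 (x) x 100 (y), walls 32 high, 0.25 to 0.5 kg, 0.8 play each side in the pocket. Origin: centre of its underside; x along the long side, z up. It starts half a turn from right, level on the keys, parallel to the box, origin 17 above the bench, rim 9 proud. Home, its origin is at (0, 0, 8) in the box's frame, axes parallel, rims flush.
- insert_mark (a point): Middle of the orange strip on the top of the tray's +y long edge: at (0, +47.5, 32) in the tray's frame.
- insert_notch (a point): Underside of the notch in the middle of the tray's -y side, at (0, -45, 0) in the tray's frame. Three notches, 20 wide and 13 deep, go right through the tray's edge from top to bottom: this one and one in each end, centred at y=+25.
- insert_grip (a point): Grip point of the tray's handle: at (0, 0, 60) in the tray's frame, near its centre of mass in x and y. The handle is a dark upright wooden plate, 80 long in x, 12 thick in y, reaching up to z=74; above the tray's rim (z=32) both its sides are free. Grip it from above, across its thickness.
- glue: White glue bottle, upright, 66 across, 170 tall; origin at the centre of its underside. A bystander.
- stone: Dark rounded stone weight, 104 across, 48 tall; origin at the centre of its underside. A bystander.
- applicator: Orange pointed applicator bottle, upright, 48 across, 112 tall; origin at the centre of its underside. A bystander.
There are look-alikes about, which are no part of the job. What is meant by the insert is not pink, and is the smaller of those in its own colour.

How it is judged:
By the outcome, as a careful person would: the job done as asked, in the order asked, and still so for the second after the job is handed in, with the robot touching nothing.
It also fails if it takes over 54 s, if anything falls off the work surface, if the arm or the gripper's body presses on something with over 40 N, if the wrist force passes 120 N, or if a joint passes its speed limit or range.

## Robot

A 6-joint arm with a two-finger parallel gripper is mounted at the origin on the work surface. World frame = base frame: x ahead of the robot, y to its left, z up, the work surface at z = 0. Lengths are in m, angles in degrees, forces in N, time in s.
With the tool pointing down it reaches from about 0.4 to 0.825 m from the base axis. Payload 7 kg.
Tool frame: the origin (TCP) lies at the centre of the arm's flange, where the gripper is bolted on; the fingertips stand 178 mm ahead of it and the grasp point (between the pads) lies 159 mm ahead of it (r.tips_ahead is the z of the fingertips in the tool frame, in m); z points along the fingers, y is the line along which they close (so a half turn about z gives the same grasp; the last joint's range is limited). The gripper opens to 88 mm and grips with 3 to 60 N. Pads are 19 mm wide; open, the fingers measure 130 mm over their backs; the gripper's body (78 mm by 193 mm) begins 47 mm behind the grasp point.
Start: joints at [82.397, 20.546, 0.682, 0, -70.136, -16.507], TCP at [0.276, 0.616, 0.405] pointing down, gripper open.
Joint ranges: [-176.03, 176.03], [-82.01, 121.73], [-58.28, 71.71], [-173.87, 95.51], [-174.79, -0.11], [-173.66, 173.66]. Speed limits (degrees/s): [136.94, 136.94, 172.46, 180, 180, 180].

## Interface

Orientations are given as [roll, pitch, yaw] about the fixed x, y, z axes, in that order (R = Rz(yaw) Ry(pitch) Rx(roll)).
In Python, from plant import r gives the robot as it stands. The module is installed in compiled form; this text tells all that it offers.
- The arm moves only by the shell command python3 -m pendant 'ROWS' [FORCE]. ROWS is JSON, a list that holds one entry, the list of rows, each a list of 7 numbers: the shift along the tool's x, y, z in m, then the turn, a rotation vector about the tool's x, y, z in degrees, then the gripper command: -1 is shut, 1 is fully open, values between are in proportion. A call has 1 to 5 rows; each row is the pose to reach, as a shift and turn from the pose commanded when the call began, along the tool's axes at that moment; what a row does not reach only later rows make up. A row lasts 1/10 s, in which the tool goes at most 50 mm and 8.59 degrees, less where a joint would pass 70% of its speed; a pose out of reach is approached as far as the arm can. A call with a gripper value outside its range is refused whole. The fingers move at their own pace and stop on an object; FORCE is the grip in N (left out, the last holds). Time passes only in rows, so rows that repeat a pose let the fingers close. It gives the time, the measured TCP pose, the force, the opening and the grip force at its end, in the units of the state.
- r.get_state(): the state, without advancing time (a new reading comes with each control period).
- r.capture(name): name is "side" or "top" or "wrist"; returns the picture (480x640x3 uint8, red, green, blue); there is no depth.
- r.camera_params(name): a dict with "fx", "fy", "cx", "cy" (pixels), "R" (3x3) and "t" (3): a world point X has camera coordinates R X + t. Camera axes: x right, y down, z forward; pixel columns grow to the right and rows downward; lengths in m; the calibration is good to about 2 mm. The wrist camera is an equidistant fisheye: a pixel r from the principal point sees the ray r / f radians off the axis. A picture is of the moment at which its call begins: read the wrist's pose just before it. camera_params takes no time and is no camera call; for the wrist camera it gives the pose at the moment of the call.
- r.close_job(): hands the job in; it is judged then, once.
The state is a dict: "time_s": time; "joints": joint angles; "qd": joint speeds; "joint_torque": joint torques, N m; "tcp_pos": TCP position; "eef_rot": TCP orientation; "contact_force": force on the tool from outside, world axes, zero at the start; "moment": the same for the moment, N m; "gripper_width": finger opening in m; "gripper_force": force on a finger pad.
Only numpy, scipy, OpenCV 4.12 (cv2) and the standard library are available. Lean on these libraries where they do the work, as an engineer would, in place of code of your own. Each camera call takes 0.05 s, during which the arm holds its last target. There are 200 camera calls.

## Working session

There is one attempt and no reset: what is moved stays moved. The work goes in short steps, Python scripts to look and compute and a shell command to move; the robot and the scene stay as the last step left them, time stands still between calls to the robot, and variables do not carry over. Pictures are saved under pics/ and viewed, at most 10 in all, crops included, and the job is handed in when it is done.

```bash
mkdir -p pics
python3 - <<'E'
from plant import r
import cv2
for n in("top","side"):
    cv2.imwrite(f"pics/{n}0.png",r.capture(n)[:,:,::-1])
    print(n,r.camera_params(n))
s=r.get_state();print(s["time_s"],s["tcp_pos"],s["eef_rot"],s["contact_force"],s["gripper_width"])
E
```

```text
top {'fx': 561.2420634531346, 'fy': 561.2420634531346, 'cx': 319.2133205575527, 'cy': 240.81711635865332, 'R': array([[ 5.62243734e-02, -9.98418060e-01, -4.45292135e-04],
       [-9.74249284e-01, -5.47657969e-02, -2.18721375e-01],
       [ 2.18350984e-01,  1.27312978e-02, -9.75787252e-01]]), 't': array([-0.02812323,  0.54797314,  1.17401523])}
side {'fx': 496.6403724446205, 'fy': 496.6403724446205, 'cx': 318.16061206817807, 'cy': 244.30321468582474, 'R': array([[ 0.85773164, -0.51408825,  0.00311612],
       [-0.3427069 , -0.57628716, -0.74191987],
       [ 0.38320807,  0.63530023, -0.67048132]]), 't': array([-0.49406329,  0.24878219,  0.74189659])}
0.1 [0.2756589  0.61594481 0.40383582] [ 1.79916478e+02 -7.08336096e-03 -2.41172760e+01] [ 0.38843235  0.21457941 -0.05530066] 0.08745813270484021
```

View pics/top0.png

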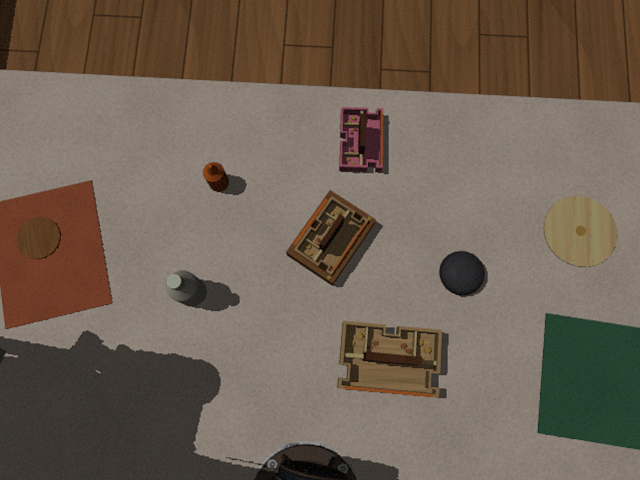

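View pics/side0.png

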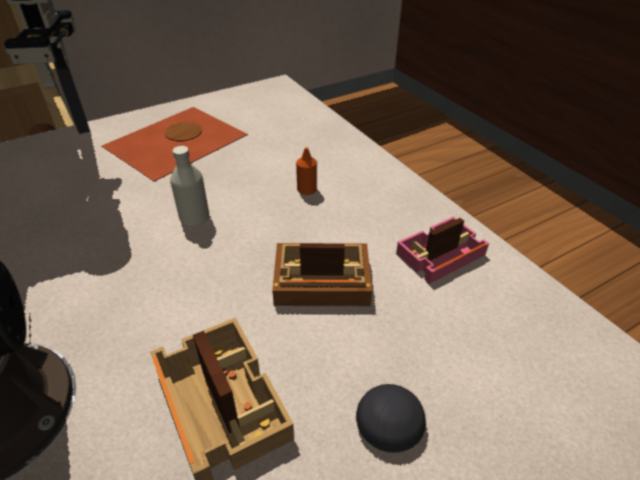

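The box with its tray is at about (331,237) in the top view, with the bigger look-alike at (390,360) and the pink one at (362,140). I'll enlarge the box in both views.

Run:
```python
import cv2
a=cv2.imread("pics/top0.png")[182:292,278:388]; cv2.imwrite("pics/c1.png",cv2.resize(a,None,fx=5.4,fy=5.4,interpolation=cv2.INTER_CUBIC))
a=cv2.imread("pics/side0.png")[230:315,262:382]; cv2.imwrite("pics/c2.png",cv2.resize(a,None,fx=6,fy=6,interpolation=cv2.INTER_CUBIC))
```

```text
(no output)
```

View pics/c1.png

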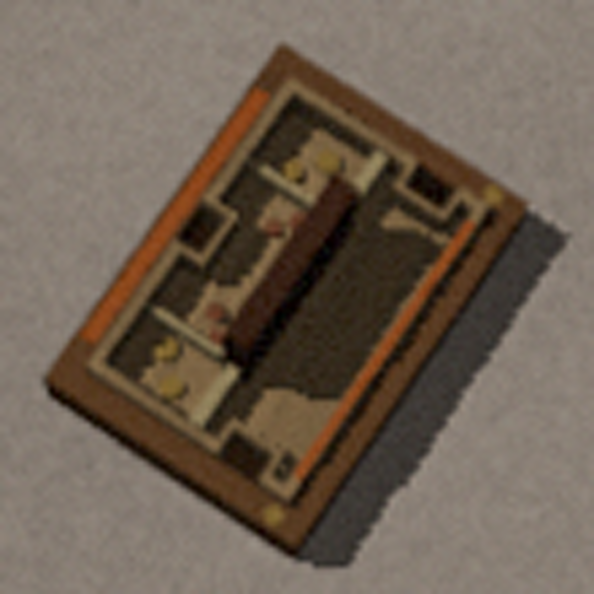

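View pics/c2.png

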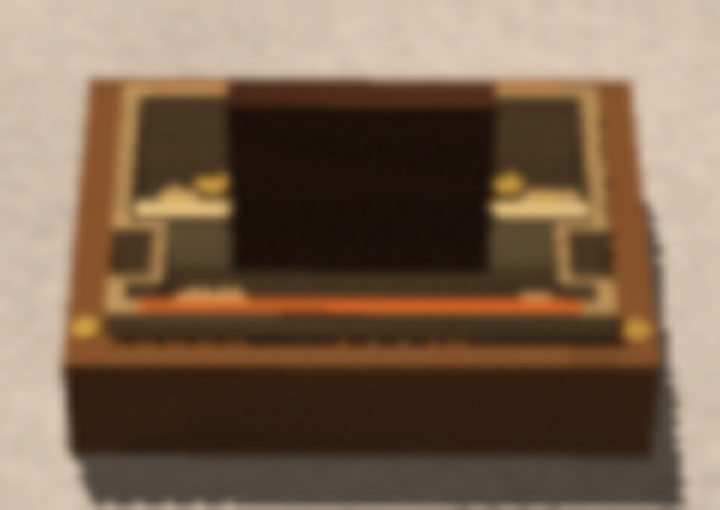

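```bash
cat > h.py <<'E'
import numpy as np
from plant import r
from scipy.optimize import least_squares
from scipy.spatial.transform import Rotation as Ro
def proj(n,X,P={}):
    p=P.setdefault(n,r.camera_params(n)); c=X@p["R"].T+p["t"]
    return np.c_[p["fx"]*c[:,0]/c[:,2]+p["cx"],p["fy"]*c[:,1]/c[:,2]+p["cy"]]
def world(b,L):
    a=np.radians(b[2]);c,s=np.cos(a),np.sin(a);L=np.asarray(L,float)/1000
    return np.c_[b[0]+c*L[:,0]-s*L[:,1],b[1]+s*L[:,0]+c*L[:,1],L[:,2]]
def fit(obs,x0):
    f=lambda b:np.concatenate([(proj(n,world(b,L))-np.array(px)).ravel() for n,L,px in obs])
    s=least_squares(f,x0,x_scale=[.01,.01,1]);return s.x,s.fun.reshape(-1,2)
def goto(pos,yaw):
    "shift and turn in tool axes from the present pose to a downward pose"
    s=r.get_state();R=Ro.from_euler("xyz",s["eef_rot"],degrees=True)
    G=Ro.from_euler("xyz",[180,0,yaw],degrees=True)
    return R.inv().apply(np.array(pos)-s["tcp_pos"]).round(4),(R.inv()*G).as_rotvec(degrees=True).round(2)
E
python3 - <<'E'
from h import *
L=[[87.8,62.8,40],[87.8,-62.8,40],[-87.8,-62.8,40],[-87.8,62.8,40]]
t=np.array([[282,42],[527,205],[296,555],[47,383]])/5.4+[278,182]-.4
s=np.array([[632,81],[659,365],[67,366],[91,80]])/6+[262,230]-.4
for o in([("top",L,t)],[("side",L,s)],[("top",L,t),("side",L,s)]):
    b,e=fit(o,[.55,-.02,-35]);print(b,e.round(1).tolist())
print(goto([b[0],b[1],.40],b[2]))
E
```

```text
[ 5.65909492e-01 -2.29295721e-02 -3.07473613e+01] [[-0.3, 0.6], [0.6, 0.1], [0.3, -0.6], [-0.6, -0.1]]
[ 5.68627273e-01 -2.57596778e-02 -3.08945970e+01] [[0.1, -0.3], [0.9, 0.3], [-0.7, -0.0], [-0.3, -0.3]]
[ 5.67661345e-01 -2.44756696e-02 -3.08227543e+01] [[0.5, -0.1], [1.4, -0.5], [0.9, -1.4], [0.2, -0.8], [-0.7, -0.5], [0.0, -0.0], [-1.5, -0.2], [-1.1, -0.4]]
(array([0.5282, 0.4652, 0.0046]), array([ 0.08, -0.01,  6.71]))
```

```bash
for i in 1; do python3 -m pendant '[[[0.0375,0.033,0,0,0,0,1],[0.075,0.066,0,0,0,0,1],[0.112,0.099,0,0,0,0,1],[0.150,0.132,0,0,0,0,1],[0.187,0.165,0,0,0,0,1]]]'; done
python3 -m pendant '[[[0.0375,0.033,0,0,0,0,1],[0.075,0.066,0,0,0,0,1],[0.112,0.099,0,0,0,0,1],[0.150,0.132,0,0,0,0,1],[0.187,0.165,0,0,0,0,1]]]'
python3 -m pendant '[[[0.0375,0.033,0,0,0,3,1],[0.075,0.066,0,0,0,6.7,1],[0.112,0.099,0,0,0,6.7,1],[0.150,0.132,0,0,0,6.7,1],[0.154,0.135,0.01,0,0,6.7,1]]]'
python3 -c "
from h import *
s=r.get_state();print(s['time_s'],s['tcp_pos'],s['eef_rot'],s['joints'],s['contact_force']);print(goto([.567,-.0245,.34],-30.8))"
```

```text
time_s: 0.6
tcp_pos: [0.3794, 0.3871, 0.4044]
eef_rot: [180.0, 0.0, -24.1]
contact_force: [1.2, -0.5, 0.7]
gripper_width: 0.0876
gripper_force: 0.0
time_s: 1.1
tcp_pos: [0.4825, 0.1601, 0.4047]
eef_rot: [-180.0, 0.0, -24.1]
contact_force: [0.9, -0.0, 0.8]
gripper_width: 0.0876
gripper_force: 0.0
time_s: 1.6
tcp_pos: [0.5693, -0.0283, 0.395]
eef_rot: [180.0, -0.1, -31.1]
contact_force: [-0.6, 0.2, 0.1]
gripper_width: 0.088
gripper_force: 0.0
1.6 [ 0.56932833 -0.02827428  0.39496939] [ 1.79997152e+02 -8.19547238e-02 -3.10555087e+01] [ 16.84239754  11.07872631 -13.72542568   0.06911886 -65.14302992
  42.07306618] [-0.61325429  0.20645476  0.05494338]
(array([-0.004, -0.002,  0.055]), array([ 0.  , -0.08, -0.26]))
```

Run:
```python
from h import *
import cv2
p=r.camera_params("wrist");print(p["fx"],p["cx"],p["cy"])
im=r.capture("wrist")[:,:,::-1];cv2.imwrite("pics/w0.png",im)
np.savez("w0",**p)
```

```text
371.64829954431775 315.994770228694 231.1751490878553
```

View pics/w0.png

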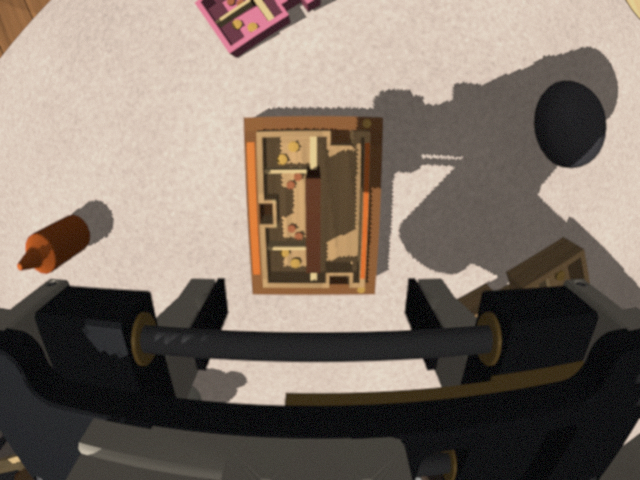

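The wrist view shows the box whole, with corners near (246,119), (382,118), (375,294) and (253,292). An enlarged crop will give a finer fit.

Run:
```python
import cv2
a=cv2.imread("pics/w0.png")[108:304,230:400]; cv2.imwrite("pics/c3.png",cv2.resize(a,None,fx=3,fy=3,interpolation=cv2.INTER_CUBIC))
```

```text
(no output)
```

View pics/c3.png

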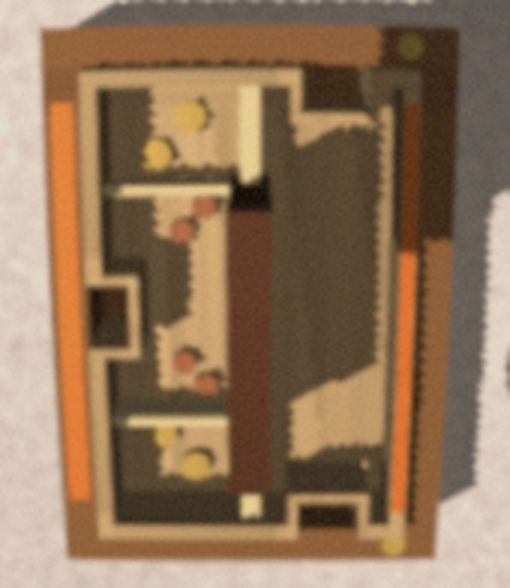

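```bash
cat >> h.py <<'E'
def wfit(P,L,px,x0):
    def f(b):
        c=world(b,L)@P["R"].T+P["t"];th=np.arctan2(np.hypot(c[:,0],c[:,1]),c[:,2]);ph=np.arctan2(c[:,1],c[:,0])
        return (np.c_[P["fx"]*th*np.cos(ph)+P["cx"],P["fy"]*th*np.sin(ph)+P["cy"]]-px).ravel()
    s=least_squares(f,x0,x_scale=[.01,.01,1]);return s.x,s.fun.reshape(-1,2).round(1).tolist()
E
python3 - <<'E'
from h import *
P=dict(np.load("w0.npz"))
S=lambda a:np.array(a)/3+[230,108]-.33
print(wfit(P,[[87.8,62.8,40],[87.8,-62.8,40],[-87.8,-62.8,40],[-87.8,62.8,40]],S([[42,30],[459,28],[433,557],[68,557]]),[.567,-.0245,-31]))
print(wfit(P,[[40,6,91],[40,-6,91],[-40,-6,91],[-40,6,91]],S([[229,210],[272,210],[272,492],[230,492]]),[.567,-.0245,-31]))
print(goto([.567,-.0245,.24],-30.8))
E
```

```text
(array([ 5.66920218e-01, -2.22661520e-02, -3.10958946e+01]), [[-0.5, -0.6], [0.2, -0.1], [0.5, 0.6], [-0.3, 0.5]])
(array([ 5.66923975e-01, -2.28822493e-02, -3.10925551e+01]), [[-0.6, -0.4], [0.6, -0.4], [0.2, 0.4], [-0.2, 0.4]])
(array([-0.0021, -0.0018,  0.1522]), array([ 0.09,  0.12, -0.27]))
```

```bash
python3 -m pendant '[[[-0.003,-0.003,0.04,0,0,0,1],[-0.003,-0.003,0.08,0,0,0,1],[-0.003,-0.003,0.12,0,0,0,1],[-0.003,-0.003,0.145,0,0,0,1],[-0.003,-0.003,0.156,0,0,0,1]]]'
python3 -m pendant '[[[0,0,0,0,0,0,1],[0,0,0,0,0,0,1],[0,0,0,0,0,0,1]]]'
python3 -c "
from h import *
s=r.get_state();print(s['tcp_pos'],s['eef_rot'],s['contact_force'],s['moment']);print(goto([.567,-.023,.236],-31))"
```

```text
time_s: 2.15
tcp_pos: [0.5653, -0.0192, 0.2359]
eef_rot: [179.8, 0.2, -30.8]
contact_force: [-0.1, 0.1, 0.1]
gripper_width: 0.0878
gripper_force: 0.0
time_s: 2.45
tcp_pos: [0.5673, -0.0195, 0.2404]
eef_rot: [-179.9, -0.1, -30.8]
contact_force: [-0.1, -0.9, -0.1]
gripper_width: 0.0876
gripper_force: 0.0
[ 0.56731116 -0.01952107  0.2403554 ] [-1.79891141e+02 -1.14473821e-01 -3.07790817e+01] [-0.12611696 -0.86550702 -0.10229734] [ 0.01141107 -0.03013956 -0.04636138]
(array([0.0015, 0.0032, 0.0044]), array([-0.11, -0.11,  0.22]))
```

```bash
cat >> h.py <<'E'
def avg(n=6):
    A=[]
    for _ in range(n):
        r.capture("side");s=r.get_state();e=s["eef_rot"].copy() if hasattr(s["eef_rot"],"copy") else s["eef_rot"]
        A.append(np.r_[s["tcp_pos"],(e[0]%360),e[1:],s["contact_force"],s["moment"]])
    A=np.array(A);print("t",s["time_s"],"w",s["gripper_width"],s["gripper_force"]);print("pos,rot",A.mean(0)[:6].round(4),"std",A.std(0)[:6].round(4));print("F",A.mean(0)[6:].round(2),"std",A.std(0)[6:].round(2));return A.mean(0)
E
python3 -c "
from h import *
avg()"
```

```text
t 2.75 w 0.08767216909010281 0.0
pos,rot [ 5.670000e-01 -1.980000e-02  2.398000e-01  1.800801e+02 -7.570000e-02
 -3.080620e+01] std [0.0002 0.0001 0.0004 0.0256 0.0264 0.0086]
F [ 0.09  0.27 -0.1  -0.02  0.01 -0.01] std [0.51 0.39 0.45 0.01 0.04 0.02]
```

```bash
python3 -m pendant '[[[0.002,0.003,0.004,0,0,0.2,1],[0.002,0.003,0.004,0,0,0.2,1],[0.002,0.003,0.004,0,0,0.2,1]]]' >/dev/null
python3 - <<'E'
from h import *
import cv2
avg()
P=r.camera_params("wrist");np.savez("w1",**P)
im=r.capture("wrist")[:,:,::-1];cv2.imwrite("pics/w1.png",im)
E
```

```text
t 3.35 w 0.08761024227562783 0.0
pos,rot [ 5.669000e-01 -2.360000e-02  2.346000e-01  1.799936e+02  4.100000e-03
 -3.101350e+01] std [0.     0.0001 0.0001 0.0068 0.0058 0.0059]
F [ 0.09 -0.42  0.33 -0.01 -0.   -0.01] std [0.68 0.4  0.31 0.02 0.02 0.02]
```

View pics/w1.png

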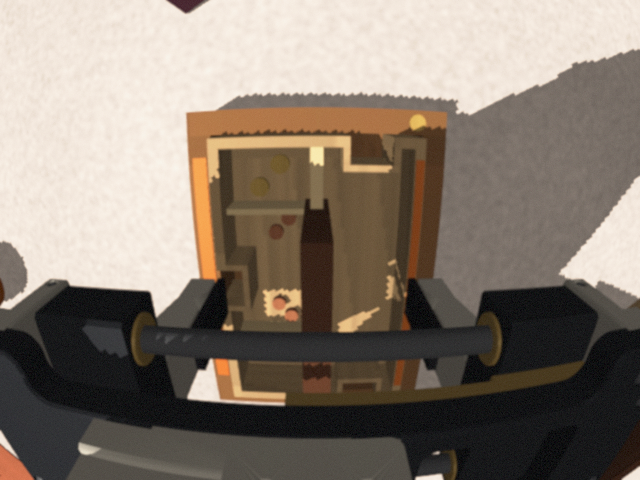

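The handle (columns 303-332) is centred between the fingers (227 and 407). The far box corners are at (188,114) and (447,112), which I'll use as a quick check before gripping gently.

```bash
python3 - <<'E'
from h import *
print(wfit(dict(np.load("w1.npz")),[[87.8,62.8,40],[87.8,-62.8,40]],np.array([[187.5,113.5],[447,112]]),[.567,-.0232,-31]))
E
python3 -m pendant '[[[0,0,0,0,0,0,-0.5],[0,0,0,0,0,0,-0.7],[0,0,0,0,0,0,-0.8],[0,0,0,0,0,0,-1],[0,0,0,0,0,0,-1]]]' 15
python3 -m pendant '[[[0,0,0,0,0,0,-1],[0,0,0,0,0,0,-1],[0,0,0,0,0,0,-1],[0,0,0,0,0,0,-1],[0,0,0,0,0,0,-1]]]' 30
python3 -c "
from h import *
avg(4)"
```

```text
(array([ 5.66035048e-01, -2.29627445e-02, -3.06318392e+01]), [[-0.5, 0.0], [0.5, 0.0]])
time_s: 3.9
tcp_pos: [0.5669, -0.0235, 0.2347]
eef_rot: [-180.0, -0.0, -31.0]
contact_force: [-0.2, -0.1, -0.4]
gripper_width: 0.0532
gripper_force: 0.0
time_s: 4.4
tcp_pos: [0.5669, -0.0235, 0.2346]
eef_rot: [180.0, 0.0, -31.0]
contact_force: [-0.3, -0.0, -0.5]
gripper_width: 0.0136
gripper_force: 0.0
t 4.6 w 0.01195189855397261 30.000020563602448
pos,rot [ 5.669000e-01 -2.360000e-02  2.347000e-01  1.799938e+02  1.400000e-03
 -3.100870e+01] std [0.     0.     0.     0.0017 0.0011 0.0013]
F [-0.32 -0.65  0.38 -0.12 -0.01 -0.  ] std [0.62 0.61 0.3  0.03 0.04 0.02]
```

```bash
python3 -m pendant '[[[0,0,-0.004,0,0,0,-1],[0,0,-0.01,0,0,0,-1],[0,0,-0.02,0,0,0,-1],[0,0,-0.03,0,0,0,-1],[0,0,-0.04,0,0,0,-1]]]' 40
python3 -m pendant '[[[0,0,-0.01,0,0,0,-1],[0,0,-0.02,0,0,0,-1],[0,0,-0.03,0,0,0,-1],[0,0,-0.03,0,0,0,-1],[0,0,-0.03,0,0,0,-1]]]'
python3 -c "
from h import *
avg(4)"
```

```text
time_s: 5.1
tcp_pos: [0.5669, -0.0235, 0.2758]
eef_rot: [-180.0, -0.0, -31.0]
contact_force: [-0.1, 0.1, -4.3]
gripper_width: 0.0117
gripper_force: 40.0
time_s: 5.6
tcp_pos: [0.5668, -0.0235, 0.3048]
eef_rot: [-180.0, -0.0, -31.0]
contact_force: [0.0, -0.7, -4.4]
gripper_width: 0.0121
gripper_force: 40.0
t 5.8 w 0.011931215263420468 39.99915361404419
pos,rot [ 5.666000e-01 -2.360000e-02  3.041000e-01  1.799676e+02  4.260000e-02
 -3.101790e+01] std [0.     0.     0.0001 0.0143 0.0093 0.0022]
F [ 0.22 -0.15 -4.5  -0.01  0.01  0.01] std [0.61 0.57 0.09 0.01 0.03 0.02]
```

```bash
python3 -m pendant '[[[0,0,0,0,0,4,-1],[0,0,0,0,0,11,-1],[0,0,0,0,0,18,-1],[0,0,0,0,0,26,-1],[0,0,0,0,0,34,-1]]]' >/dev/null
python3 -m pendant '[[[0,0,0,0,0,8,-1],[0,0,0,0,0,16,-1],[0,0,0,0,0,24,-1],[0,0,0,0,0,32,-1],[0,0,0,0,0,40,-1]]]'  >/dev/null
python3 -m pendant '[[[0,0,0,0,0,8,-1],[0,0,0,0,0,16,-1],[0,0,0,0,0,24,-1],[0,0,0,0,0,32,-1],[0,0,0,0,0,40,-1]]]' 
python3 -m pendant '[[[0,0,0,0,0,8,-1],[0,0,0,0,0,16,-1],[0,0,0,0,0,24,-1],[0,0,0,0,0,32,-1],[0,0,0,0,0,40,-1]]]'  >/dev/null
python3 -m pendant '[[[0,0,0,0,0,8,-1],[0,0,0,0,0,16,-1],[0,0,0,0,0,21,-1],[0,0,0,0,0,24,-1],[0,0,0,0,0,26,-1]]]'  >/dev/null
python3 -m pendant '[[[0,0,0,0,0,0,-1],[0,0,0,0,0,0,-1],[0,0,0,0,0,0,-1],[0,0,0,0,0,0,-1]]]'
python3 - <<'E'
from h import *
import cv2
a=avg(4)
print(goto([.567,-.0235,.304],149))
P=r.camera_params("wrist");np.savez("w2",**P)
w=r.capture("wrist")[:,:,::-1];t=r.capture("top")[:,:,::-1]
cv2.imwrite("pics/w2.png",w);cv2.imwrite("pics/top2.png",t)
cv2.imwrite("pics/s2.png",r.capture("side")[:,:,::-1])
E
```

```text
time_s: 7.3
tcp_pos: [0.5668, -0.0235, 0.3041]
eef_rot: [180.0, -0.1, -145.3]
contact_force: [0.3, 0.0, -3.8]
gripper_width: 0.012
gripper_force: 40.0
time_s: 8.7
tcp_pos: [0.5669, -0.0235, 0.3046]
eef_rot: [-180.0, -0.0, 149.0]
contact_force: [-0.2, 0.0, -4.4]
gripper_width: 0.0118
gripper_force: 40.0
t 8.9 w 0.01187526784279813 39.99937355518341
pos,rot [ 5.669000e-01 -2.350000e-02  3.046000e-01  1.800013e+02 -5.000000e-04
  1.490057e+02] std [0.     0.     0.     0.0022 0.0023 0.0064]
F [-0.2  -0.19 -4.15  0.   -0.17 -0.01] std [0.55 0.21 0.3  0.04 0.03 0.03]
(array([-0.0001,  0.0001,  0.0007]), array([ 0., -0., -0.]))
```

View pics/w2.png

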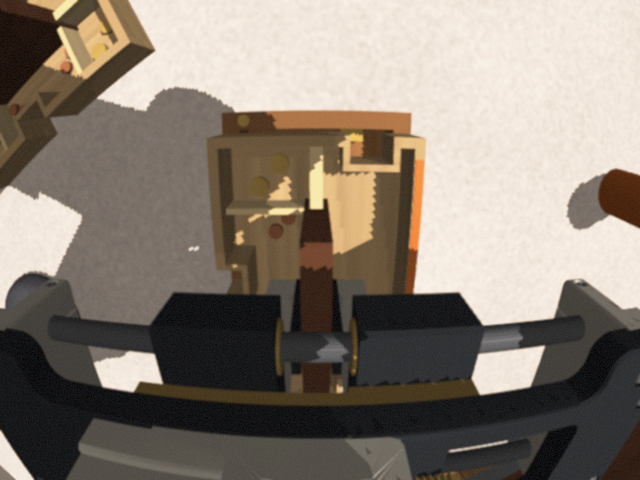

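The tray is clear of the box and turned, with its orange edge now on the right. Its far rim corners are near (208,138) and (424,138), the box's near (222,113) and (411,113). I'll enlarge that region.

Run:
```python
import cv2
a=cv2.imread("pics/w2.png")[100:250,195:440]; cv2.imwrite("pics/c4.png",cv2.resize(a,None,fx=3.2,fy=3.2,interpolation=cv2.INTER_CUBIC))
```

```text
(no output)
```

View pics/c4.png

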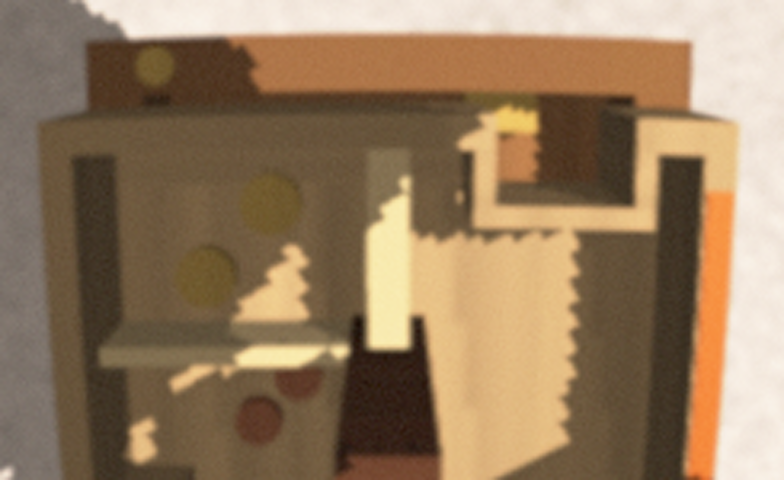

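Run:
```python
from h import *
P=dict(np.load("w2.npz"));S=lambda a:np.array(a)/3.2+[195,100]-.35
print(wfit(P,[[-87.8,-62.8,40],[-87.8,62.8,40]],S([[87,42],[691,42]]),[.567,-.0232,-31]))
z=86.9+32
print(wfit(P,[[-75,-50,z],[-75,50,z]],S([[39,123],[739,123]]),[.567,-.0232,-31]))
```

```text
(array([ 5.67375215e-01, -2.22542864e-02, -3.09990298e+01]), [[-0.4, 0.0], [0.4, 0.0]])
(array([ 5.66691537e-01, -2.18625959e-02, -3.09990544e+01]), [[-0.2, 0.0], [0.2, 0.0]])
```

```bash
python3 -m pendant '[[[-0.0004,0,0.015,0,0,0,-1],[-0.0004,0,0.03,0,0,0,-1],[-0.0004,0,0.038,0,0,0,-1],[-0.0004,0,0.042,0,0,0,-1],[-0.0004,0,0.043,0,0,0,-1]]]' 
python3 -m pendant '[[[0,0,0.001,0,0,0,-1],[0,0,0.002,0,0,0,-1],[0,0,0.003,0,0,0,-1],[0,0,0.004,0,0,0,-1],[0,0,0.005,0,0,0,-1]]]' 20
python3 -c "
from h import *
avg(4)"
```

```text
time_s: 9.55
tcp_pos: [0.5673, -0.0237, 0.2614]
eef_rot: [-180.0, -0.0, 149.0]
contact_force: [-0.2, -0.6, -3.8]
gripper_width: 0.0118
gripper_force: 40.0
time_s: 10.05
tcp_pos: [0.5672, -0.0237, 0.2567]
eef_rot: [180.0, 0.0, 149.0]
contact_force: [0.3, 0.5, -4.6]
gripper_width: 0.012
gripper_force: 20.0
t 10.25 w 0.01197863231724803 19.99970018863678
pos,rot [ 5.672000e-01 -2.370000e-02  2.566000e-01  1.800030e+02 -2.100000e-03
  1.489894e+02] std [0.     0.     0.     0.0029 0.0027 0.0006]
F [ 0.12  0.61 -4.45 -0.02 -0.17 -0.02] std [0.65 0.34 0.11 0.02 0.03 0.01]
```

```bash
python3 -m pendant '[[[0,0,0.001,0,0,0,-1],[0,0,0.002,0,0,0,-1],[0,0,0.003,0,0,0,-1]]]' 
python3 -m pendant '[[[0,0,0.001,0,0,0,-1],[0,0,0.002,0,0,0,-1],[0,0,0.003,0,0,0,-1]]]'
python3 -c "
from h import *
avg(3)"
```

```text
time_s: 10.55
tcp_pos: [0.5672, -0.0237, 0.2536]
eef_rot: [-180.0, -0.0, 149.0]
contact_force: [-0.6, -0.1, -4.6]
gripper_width: 0.0116
gripper_force: 20.0
time_s: 10.85
tcp_pos: [0.5672, -0.0237, 0.2506]
eef_rot: [180.0, 0.0, 149.0]
contact_force: [-0.9, -0.6, -4.0]
gripper_width: 0.0118
gripper_force: 20.0
t 11.0 w 0.012034058438060796 19.99966710805893
pos,rot [ 5.672000e-01 -2.370000e-02  2.505000e-01  1.800104e+02 -1.040000e-02
  1.489901e+02] std [0.     0.     0.0001 0.0016 0.0028 0.0007]
F [-0.09  0.47 -4.1  -0.   -0.15 -0.02] std [0.3  0.38 0.39 0.04 0.03 0.01]
```

```bash
python3 -m pendant '[[[0,0,0.002,0,0,0,-1],[0,0,0.005,0,0,0,-1],[0,0,0.008,0,0,0,-1],[0,0,0.011,0,0,0,-1],[0,0,0.013,0,0,0,-1]]]' 
python3 -m pendant '[[[0,0,0.001,0,0,0,-1],[0,0,0.002,0,0,0,-1],[0,0,0.003,0,0,0,-1],[0,0,0.004,0,0,0,-1],[0,0,0.005,0,0,0,-1]]]'
python3 -c "
from h import *
avg(3)"
```

```text
time_s: 11.5
tcp_pos: [0.5671, -0.0237, 0.2372]
eef_rot: [-180.0, -0.0, 149.0]
contact_force: [-0.2, -0.3, -3.2]
gripper_width: 0.0117
gripper_force: 20.0
time_s: 12.0
tcp_pos: [0.5672, -0.0237, 0.2327]
eef_rot: [180.0, 0.0, 149.0]
contact_force: [0.2, 0.0, -4.4]
gripper_width: 0.012
gripper_force: 20.0
t 12.15 w 0.012038319371551375 19.999583959579468
pos,rot [ 5.672000e-01 -2.370000e-02  2.326000e-01  1.800034e+02 -4.200000e-03
  1.489887e+02] std [0.     0.     0.0001 0.0014 0.0011 0.0017]
F [-0.35  0.42 -4.04 -0.02 -0.17  0.02] std [0.69 0.34 0.06 0.01 0.02 0.01]
```

Already past the key tops, still free. Home is at TCP z of about 0.2257.

```bash
python3 -m pendant '[[[0,0,0.0015,0,0,0,-1],[0,0,0.003,0,0,0,-1],[0,0,0.0045,0,0,0,-1],[0,0,0.0055,0,0,0,-1],[0,0,0.006,0,0,0,-1]]]' 10
python3 -m pendant '[[[0,0,0.0003,0,0,0,-1],[0,0,0.0006,0,0,0,-1],[0,0,0.0008,0,0,0,-1]]]'
python3 -c "
from h import *
avg(3)"
```

```text
time_s: 12.65
tcp_pos: [0.5672, -0.0237, 0.2265]
eef_rot: [-180.0, -0.0, 149.0]
contact_force: [0.7, 0.1, -4.4]
gripper_width: 0.0118
gripper_force: 10.0
time_s: 12.95
tcp_pos: [0.5672, -0.0237, 0.2259]
eef_rot: [180.0, 0.0, 149.0]
contact_force: [0.6, -0.1, -4.9]
gripper_width: 0.0118
gripper_force: 10.0
t 13.1 w 0.011786185431797486 9.999777674674988
pos,rot [ 5.672000e-01 -2.370000e-02  2.259000e-01  1.799986e+02  1.300000e-03
  1.489891e+02] std [0.     0.     0.     0.0005 0.0007 0.0013]
F [ 0.38 -0.53 -3.63 -0.04 -0.19  0.01] std [0.44 0.59 0.48 0.02 0.01 0.04]
```

```bash
for i in 1; do python3 -m pendant '[[[0,0,0.0002,0,0,0,-1],[0,0,0.0002,0,0,0,-1]]]' | grep -E "tcp_pos|contact"
python3 -m pendant '[[[0,0,0.0002,0,0,0,-1],[0,0,0.0002,0,0,0,-1]]]'| grep -E "tcp_pos|contact"
python3 -m pendant '[[[0,0,0.0002,0,0,0,-1],[0,0,0.0002,0,0,0,-1]]]'| grep -E "tcp_pos|contact"; done
python3 -c "
from h import *
avg(3)"
```

```text
tcp_pos: [0.5672, -0.0237, 0.2257]
contact_force: [-0.6, 0.6, -3.7]
tcp_pos: [0.5672, -0.0237, 0.2256]
contact_force: [-1.5, 0.1, -0.7]
tcp_pos: [0.5672, -0.0237, 0.2257]
contact_force: [-3.4, -0.6, 2.8]
t 13.85 w 0.011842697848203602 10.000112056732178
pos,rot [ 5.672000e-01 -2.370000e-02  2.257000e-01  1.799912e+02  1.400000e-02
  1.489969e+02] std [0.     0.     0.     0.0012 0.0004 0.0015]
F [-3.6   0.79  4.76  0.26  0.98 -0.03] std [0.41 0.44 0.56 0.04 0.06 0.03]
```

It is seated on the floor with light contact at the expected height. I'll release it and back straight up.

```bash
python3 -m pendant '[[[0,0,0,0,0,0,-0.7],[0,0,0,0,0,0,-0.6],[0,0,0,0,0,0,-0.3],[0,0,0,0,0,0,0],[0,0,0,0,0,0,0.2]]]'
python3 -m pendant '[[[0,0,0,0,0,0,0.2],[0,0,0,0,0,0,0.2],[0,0,-0.01,0,0,0,0.2],[0,0,-0.03,0,0,0,0.2],[0,0,-0.06,0,0,0,0.2]]]'
python3 -m pendant '[[[0,0,-0.04,0,0,0,0.2],[0,0,-0.08,0,0,0,0.2],[0,0,-0.10,0,0,0,0.2],[0,0,-0.10,0,0,0,0.2],[0,0,-0.1,0,0,0,0.2]]]'
python3 - <<'E'
from h import *
import cv2
avg(2)
P=r.camera_params("wrist");np.savez("w3",**P)
w=r.capture("wrist")[:,:,::-1];s=r.capture("side")[:,:,::-1]
a=cv2.resize(w[100:310,220:410],(400,442),interpolation=cv2.INTER_CUBIC);b=cv2.resize(s[225:315,262:382],(400,300),interpolation=cv2.INTER_CUBIC)
b=cv2.copyMakeBorder(b,0,142,0,0,cv2.BORDER_CONSTANT);cv2.imwrite("pics/f.png",np.hstack([a,b]))
E
```

```text
time_s: 14.35
tcp_pos: [0.5673, -0.0237, 0.2252]
eef_rot: [180.0, 0.0, 149.0]
contact_force: [-0.4, 0.4, 0.5]
gripper_width: 0.0357
gripper_force: 0.0
time_s: 14.85
tcp_pos: [0.5667, -0.0238, 0.2852]
eef_rot: [-179.9, -0.1, 149.0]
contact_force: [0.7, -0.2, 0.4]
gripper_width: 0.0526
gripper_force: 0.0
time_s: 15.35
tcp_pos: [0.5669, -0.0238, 0.3861]
eef_rot: [179.9, 0.0, 149.0]
contact_force: [-0.3, 0.3, -1.0]
gripper_width: 0.0526
gripper_force: 0.0
t 15.45 w 0.05287912742990019 0.0
pos,rot [ 5.668000e-01 -2.380000e-02  3.849000e-01  1.800206e+02 -4.380000e-02
  1.489807e+02] std [0.     0.     0.0003 0.0253 0.0212 0.001 ]
F [-0.23  0.45 -0.42 -0.04 -0.17 -0.01] std [0.25 0.46 0.09 0.01 0.01 0.  ]
```

View pics/f.png

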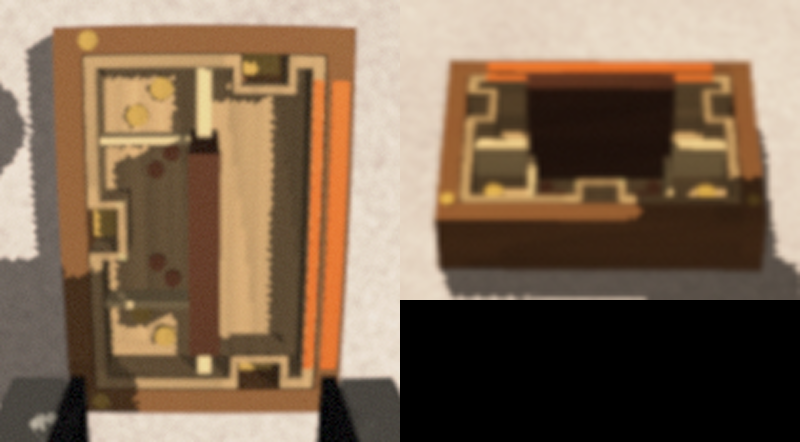

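The two orange edges lie side by side (left half, around columns 318 and 340), brass keys show in the notches, and the rims are flush. The gripper is clear, so I'm handing in.

```bash
python3 -c "
from plant import r
print(r.close_job())"
```

```text
the job is handed in; nothing more can be done
None
```

The tray is turned half a turn and seated flush with its orange edge on the box's striped side; it was set down with about 5 N and released, the arm never went near the bottles or stone, and the job was handed in at about 15.5 s.

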